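# Polish a knob among balls and show it to the inspection camera

## Task

Take the arbor with the long square handle, the tallest of the three in the stand, straight up out of its hole, lower the brass knob at its foot into the steel pot and stir the polishing balls with it at least three full rounds, halfway out from the middle and low down among the balls, keeping all balls in the pot. Then present the knob to the inspection camera: its flat end face squarely in front of the lens, centred on it and 80 mm away, knob towards the lens and handle away from it, and finish while still holding it there in the air, quite still. Do not touch the camera, lift out the short arbors or disturb the things standing round.

Things in the scene. Friction and masses are not known exactly. Their poses are not given: they have to be found in the camera images.
- arbor: Long arbor. Steel spindle hanging upright in the stand. Upwards from its foot: brass knob 19 mm wide to 20 mm, shank 8 mm wide, boss 21 mm wide from 50 mm, flange 34 mm wide from 60 to 64 mm, dark square handle 16 x 16 mm from 64 to 130 mm. About 90 g. Origin at the centre of the flat foot, z up to the handle, x and y square to the handle's flats. Lift it 65 mm to clear its hole.
- work_face (a point): Centre of the flat end face (15 mm across) of the brass knob at the foot of the long-handled arbor; the arbor's origin.
- handle_top (a point): Centre of the top of the long arbor's square handle, 130 mm from the knob's end face.
- short_arbor_a: Short arbor, to be left in the stand. Steel spindle hanging upright in the stand. Upwards from its foot: brass knob 19 mm wide to 20 mm, shank 8 mm wide, boss 21 mm wide from 50 mm, flange 34 mm wide from 60 to 64 mm, round stub 18 mm wide from 64 to 76 mm. Origin at the foot.
- short_arbor_b: The other short arbor, the same as the first.
- stand: Fixed aluminium stand: plate 60 x 190 x 10 mm on two end plates, its top 75 mm above the table, with three holes 24 mm in diameter at y = -60, 0 and +60 mm; which arbor hangs in which hole varies. Origin on the table under its centre, y along the row, z up.
- pot: Round open steel pot, fixed to the table: 118 mm outside, 122 mm over the rim, 110 mm inside, 45 mm high, floor 5 mm thick, two wire handles at +y and -y that reach 77 mm from the axis. Origin on the table at the centre of its underside, z up. Six balls lie spread over its floor; a circle of 24 mm in the middle is clear at the start.
- camera_stand: Foot and post of the inspection camera, fixed to the table: foot 85 x 75 x 12 mm, post and clamp up to 100 mm. Origin on the table, its front (-x) to the side where the camera looks.
- camera_head: The camera's black round head, 42 mm across and 75 mm long, on the stand. Origin at the centre of the lens's front face, 134 mm above the table; z is the direction in which the camera looks: upwards and forwards over the stand's front, 0.6 rad (34 degrees) from vertical.
- focus (a point): The point in the air 80 mm in front of the lens on its axis, 200 mm above the table, where the knob's end face is to be shown.
- ball0_center (a point): Centre of a loose white ceramic polishing ball, 18 mm across, 12 g, in the pot.
- ball1_center (a point): Centre of a loose white ceramic polishing ball, 18 mm across, 12 g, in the pot.
- ball2_center (a point): Centre of a loose white ceramic polishing ball, 18 mm across, 12 g, in the pot.
- ball3_center (a point): Centre of a loose white ceramic polishing ball, 18 mm across, 12 g, in the pot.
- ball4_center (a point): Centre of a loose white ceramic polishing ball, 18 mm across, 12 g, in the pot.
- ball5_center (a point): Centre of a loose white ceramic polishing ball, 18 mm across, 12 g, in the pot.
- bottle_k3: Bystander: reagent bottle, 27 x 27 x 66 mm, standing. Origin at the centre of its underside.
- vial_a1: Bystander: sample vial with screw cap, 23 x 23 x 56 mm, standing. Origin at the centre of its underside.
- mix_cup_a: Bystander: white mixing cup, 57 mm across, 48 mm high. Origin at the centre of its underside.
- loupe: Bystander: black stand loupe, 44 mm across, 46 mm high. Origin at the centre of its underside.
- brush_flat_b: Bystander: flat paint brush lying on the table, 14 x 172 x 11 mm, long along its y. Origin at the centre of its underside.
Things that resemble listed ones, but are neither listed nor needed, are in the scene too. Leave any green look-alike of the short_arbor_a alone. What is shaped like the camera_stand but red is not meant.

How it is judged:
On the way, in this order (a step that is already met when the one before it is completed fails the run):
1. held in the fingers and down among the balls, the knob passes the pot's +x side (x of work_face in the frame of pot above 0.012 m and y of work_face in the frame of pot between -0.012 and 0.012 m and z of work_face in the frame of pot below 0.017 m and horizontal distance between work_face and pot below 0.05 m and contact force between the fingers and arbor above 0.5 N), for 0.04 s.
2. then the opposite (-x) side (x of work_face in the frame of pot below -0.012 m and y of work_face in the frame of pot between -0.012 and 0.012 m and z of work_face in the frame of pot below 0.017 m and horizontal distance between work_face and pot below 0.05 m and contact force between the fingers and arbor above 0.5 N), for 0.04 s.
3. then the +y side (y of work_face in the frame of pot above 0.012 m and x of work_face in the frame of pot between -0.012 and 0.012 m and z of work_face in the frame of pot below 0.017 m and horizontal distance between work_face and pot below 0.05 m and contact force between the fingers and arbor above 0.5 N), for 0.04 s.
4. then the -y side, and balls have been stirred about (y of work_face in the frame of pot below -0.012 m and x of work_face in the frame of pot between -0.012 and 0.012 m and z of work_face in the frame of pot below 0.017 m and horizontal distance between work_face and pot below 0.05 m and contact force between the fingers and arbor above 0.5 N and distance of any of ball0_center, ball1_center, ball2_center, ball3_center, ball4_center, ball5_center from where it was at the start of the episode above 0.012 m), for 0.04 s.
At the end, for the whole second after the job is handed in: Fingers alone hold the long arbor still; knob face centre within 15 mm of the point 80 mm before the lens, spindle within 0.2 rad of the lens axis, handle away from the lens; balls in the pot, short arbors seated upright in the stand, bystanders within 20 mm of their starts (distance between work_face and focus below 0.015 m and angle between the z axis of arbor and the z axis of camera_head, either way round below 0.2 rad and z of handle_top in the frame of camera_head above 0.15 m and contact force between the fingers and arbor above 1 N and linear speed of arbor below 0.02 m/s and angular speed of arbor below 0.15 rad/s and contact force between arbor and stand below 0.05 N and contact force between arbor and pot below 0.05 N and contact force between arbor and camera_stand below 0.05 N and horizontal distance between each of ball0_center, ball1_center, ball2_center, ball3_center, ball4_center, ball5_center and pot below 0.055 m and height (world z) of each of ball0_center, ball1_center, ball2_center, ball3_center, ball4_center, ball5_center below 0.045 m and z of short_arbor_a in the frame of stand between 0.012 and 0.02 m and angle between each of short_arbor_a, short_arbor_b's own z axis and vertical below 0.1 rad and z of short_arbor_b in the frame of stand between 0.012 and 0.02 m and distance of each of bottle_k3, vial_a1, mix_cup_a, loupe, brush_flat_b from where it was at the start of the episode below 0.02 m); the arm keeps its last pose, push and grip.
It fails at once if a ball leaves the pot (not (horizontal distance between ball0_center and pot below 0.055 m and height (world z) of ball0_center below 0.045 m) or not (horizontal distance between ball1_center and pot below 0.055 m and height (world z) of ball1_center below 0.045 m) or not (horizontal distance between ball2_center and pot below 0.055 m and height (world z) of ball2_center below 0.045 m) or not (horizontal distance between ball3_center and pot below 0.055 m and height (world z) of ball3_center below 0.045 m) or not (horizontal distance between ball4_center and pot below 0.055 m and height (world z) of ball4_center below 0.045 m) or not (horizontal distance between ball5_center and pot below 0.055 m and height (world z) of ball5_center below 0.045 m)).
It fails at once if the camera is touched (over 1 N) (contact force between any of the arm, the fingers, arbor and camera_stand above 1 N).
It fails at once if a short arbor is moved more than 20 mm (distance of any of short_arbor_a, short_arbor_b from where it was at the start of the episode above 0.02 m).
It fails at once if a bystander is moved more than 20 mm (distance of any of bottle_k3, vial_a1, mix_cup_a, loupe, brush_flat_b from where it was at the start of the episode above 0.02 m).
It also fails if it takes over 58 s, if anything falls off the work surface, if the arm or the gripper's body presses on something with over 40 N, if the wrist force passes 120 N, or if a joint passes its speed limit or range.

## Robot

A 6-joint arm with a two-finger parallel gripper is mounted at the origin on a cart in front of the work surface, level with it; the furniture and walls round the work are solid. World frame = base frame: x ahead of the robot, y to its left, z up, the work surface at z = 0. Lengths are in m, angles in rad, forces in N, time in s.
With the tool pointing down it reaches from about 0.375 to 0.975 m from the base axis. Payload 3.8 kg.
Tool frame: the origin (TCP) lies midway between the tips of the shut fingers; the grasp point (between the pads) lies 19 mm behind it; z points along the fingers, y is the line along which they close (so a half turn about z gives the same grasp; the last joint's range is limited). The gripper opens to 88 mm and grips with 3 to 60 N. Pads are 18 mm wide; open, the fingers measure 123 mm over their backs; the gripper's body (75 mm by 187 mm) begins 45 mm behind the grasp point.
Start: joints at [1.229, 0.264, 1.604, -0, 1.274, -0.037], TCP at [0.203, 0.644, 0.239] pointing down, gripper open.
Joint ranges: [-2.63, 2.63], [-0.94, 2.18], [0.31, 2.57], [-1.31, 4.45], [0, 2.66], [-2.55, 2.55]. Speed limits (rad/s): [2.57, 2.57, 3.14, 3.14, 3.14, 3.14].

## Interface

Orientations are given as a rotation vector (axis times angle).
In Python, from cell import manip, inverse_kinematics, cams, order gives the robot as it stands. Calls block until the motion is done:
- manip.move_pose(position, orientation): joint-space move of the TCP to a pose.
- manip.move_linear(position, rate=0.15, rot=None): straight line of the TCP; rot=None keeps the orientation; rate is the mean speed in m/s.
- manip.set_joints(angles): joint-space move.
- manip.set_gripper(opening, force=None): finger opening in m; force is the grip in N (None keeps the last); returns when the fingers have stopped.
- manip.dwell(seconds).
- inverse_kinematics(position, orientation): joint angles nearest the present ones, or None.
- manip.state(): the state.
- cams.capture(name): name is "side" or "top"; returns a dict with "image" (384x512x3 uint8, blue, green, red), "z_map" (384x512 float32, m along the optical axis (not along the pixel's ray), 0 where there is no reading), "intrinsics" (3x3 intrinsics, pixels), "position" and "orientation" of the camera in the world. Camera axes: x right, y down, z forward; pixel columns grow to the right and rows downward; lengths in m; the calibration is good to about 2 mm. A picture is of the moment at which its call begins.
A pose or a line that the arm cannot do raises manip.IKError and nothing moves.
- order.close_job(): hands the job in; it is judged then, once.
The state is a dict: "clock": time; "joint_pos": joint angles; "joint_velocities": joint speeds; "tau": joint torques, N m; "tool_pos": TCP position; "tcp_rot": TCP orientation; "contact_force": force on the tool from outside, world axes, zero at the start; "moment": the same for the moment, N m; "gripper_width": finger opening in m; "grasp_force": force on a finger pad.
Only numpy, scipy, OpenCV 4.12 (cv2) and the standard library are available. Lean on these libraries where they do the work, as an engineer would, in place of code of your own. Each camera call takes 0.05 s, during which the arm holds its last target. There are 200 camera calls.

## Working session

There is one attempt and no reset: what is moved stays moved. The work goes in short steps, each a Python script; the robot and the scene stay as the last script left them, time stands still between calls to the robot, and variables do not carry over. Pictures are saved under pics/ and viewed, at most 10 in all, crops included, and the job is handed in when it is done.

```bash
ls; mkdir -p pics; cat > h.py <<'E'
import numpy as np, cv2
from scipy.spatial.transform import Rotation as R
from cell import manip, inverse_kinematics, cams, order
def cap(n):
    c=cams.capture(n); o=np.array(c["orientation"],float)
    c["R"]=o if o.shape==(3,3) else (R.from_rotvec(o).as_matrix() if o.size==3 else R.from_quat(o).as_matrix())
    c["p"]=np.array(c["position"],float); c["K"]=np.array(c["intrinsics"]); return c
def cloud(c):
    z=c["z_map"]; v,u=np.indices(z.shape); K=c["K"]
    P=np.stack([(u-K[0,2])/K[0,0]*z,(v-K[1,2])/K[1,1]*z,z],-1)@c["R"].T+c["p"]
    P[z==0]=np.nan; return P
def ray(c,u,v,h):
    d=c["R"]@np.linalg.solve(c["K"],[u,v,1.]); return c["p"]+d*(h-c["p"][2])/d[2]
def proj(c,P):
    q=(np.atleast_2d(P)-c["p"])@c["R"]; q=q@c["K"].T; return q[:,:2]/q[:,2:]
E
python3 - <<'E'
from h import *
import pickle
d={}
for n in("top","side"):
    c=cap(n); d[n]=c; cv2.imwrite(f"pics/{n}.png",cv2.resize(c["image"],(800,600),interpolation=cv2.INTER_CUBIC))
    print(n,c["p"].round(3),c["orientation"],c["R"].round(3).tolist(),c["K"].tolist())
    P=cloud(c); print(np.nanmin(P.reshape(-1,3),0),np.nanmax(P.reshape(-1,3),0))
pickle.dump(d,open("d.pkl","wb"))
print(manip.state())
E
```

```text
pics
top [0.437 0.013 1.611] [-2.17893754  2.15261342 -0.09024761] [[0.013, -0.995, 0.096], [-1.0, -0.011, 0.014], [-0.012, -0.096, -0.995]] [[472.6328118574727, 0.0, 253.73059310241104], [0.0, 472.6328118574727, 191.203562175765], [0.0, 0.0, 1.0]]
[-0.29276696 -1.22911813 -0.79012004] [1.59279804 1.39682986 0.69259976]
side [ 0.326 -0.742  0.854] [-2.26511818  0.33290522 -0.16857507] [[0.956, -0.183, 0.229], [-0.293, -0.628, 0.721], [0.012, -0.756, -0.654]] [[375.718859866295, 0.0, 254.39155549076665], [0.0, 375.718859866295, 187.7400023327563], [0.0, 0.0, 1.0]]
[-0.64249674 -0.5945145  -0.77637547] [2.14798523 1.53099508 0.52900616]
{'clock': 0.1, 'joint_pos': array([ 1.22910889e+00,  2.64716541e-01,  1.60522539e+00,  1.67144084e-05,
        1.27369010e+00, -3.68713651e-02]), 'joint_velocities': array([-0.00027107, -0.00202265, -0.00428044, -0.00014566,  0.00249948,
        0.00130988]), 'tau': array([ 4.12291718e-05, -5.03623796e+01, -3.58067250e+01,  7.31074344e-02,
        2.34821707e-02, -5.74382329e-05]), 'tool_pos': array([0.20234478, 0.64329241, 0.23749291]), 'tcp_rot': array([-0.47689924, -3.10477894,  0.00314112]), 'contact_force': array([ 0.06817593, -0.71533913,  0.18068263]), 'moment': array([-0.04970497,  0.03284385, -0.00559241]), 'grasp_force': 0.0, 'gripper_width': 0.08854038465555282}
```

View pics/top.png

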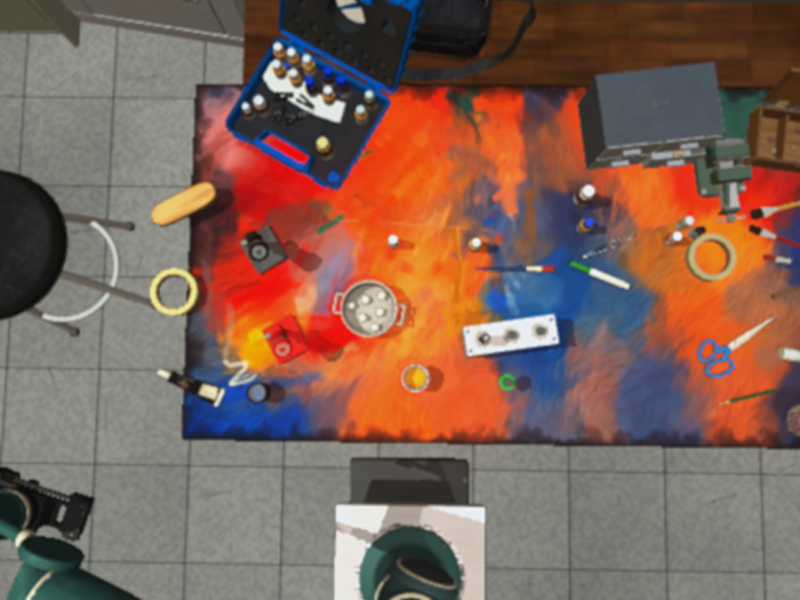

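View pics/side.png

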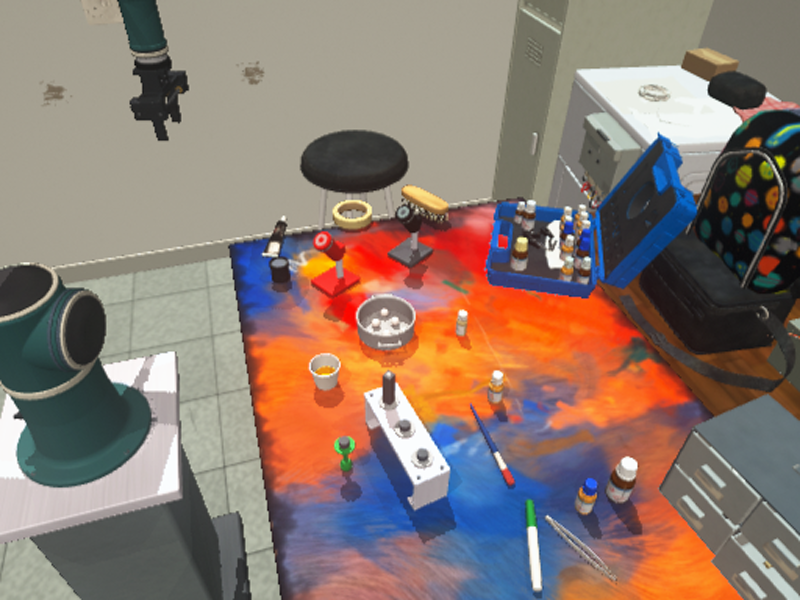

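Top view (800x600 px): the pot is at (368,308), and the stand is at (512,335) with holes at (485,340), (512,335) and (540,330). The black camera is at (263,248), with its red look-alike at (283,340). In the side view the tall dark handle is at (389,388), the stubs are at (404,428) and (422,457), and the green look-alike is at (344,450).

Candidates for the long arbor: side (389,388) tall and dark, stubs at (404,428) and (422,457), green at (344,450). I choose (389,388), which is the stand's +y end hole.

```bash
python3 - <<'E'
from h import *
import pickle
d=pickle.load(open("d.pkl","rb")); t,s=d["top"],d["side"]
for n,c in d.items():
    P=cloud(c); x,y,z=P[...,0],P[...,1],P[...,2]
    tab=(x>.3)&(x<.7)&(y>-.5)&(y<.3)&(abs(z)<.012); print(n,"table z med",np.median(z[tab]),"grad",np.linalg.lstsq(np.c_[P[tab][:,:2],np.ones(tab.sum())],z[tab],rcond=None)[0])
    # stand plate
    m=(abs(z-.075)<.008)&(x>.25)&(x<.6)&(y<-.05)&(y>-.45)
    r=cv2.minAreaRect((P[m][:,:2]*1000).astype(np.float32)); print(" stand",m.sum(),r)
    m=(z>.11)&(z<.17)&(x>.25)&(x<.6)&(y<-.05)&(y>-.45); q=P[m]; print(" handle",m.sum(),q.mean(0) if m.sum() else 0,q.max(0),q.min(0)); print(q[q[:,2]>.138].mean(0))
    m=(abs(z-.045)<.006)&(np.hypot(x-.44,y-.07)<.1); r=cv2.minEnclosingCircle((P[m][:,:2]*1000).astype(np.float32)); print(" pot",m.sum(),np.median(P[m],0),r)
    for nm,(cx,cy) in {"cam":(.57,.29)}.items():
        near=(abs(x-cx)<.14)&(abs(y-cy)<.10)
        for a,b in((.005,.02),(.03,.09),(.09,.125),(.125,.16)):
            m=near&(z>a)&(z<b); print("  ",nm,a,b,m.sum(),P[m].mean(0).round(4) if m.sum() else '', P[m].min(0).round(3) if m.sum() else '',P[m].max(0).round(3) if m.sum() else '')
w=[]
t4=cv2.resize(t["image"][135:185,145:205],None,fx=6,fy=6,interpolation=cv2.INTER_CUBIC)
s4=cv2.resize(s["image"][115:175,235:295],None,fx=6,fy=6,interpolation=cv2.INTER_CUBIC)
t5=cv2.resize(t["image"][195:235,290:360],None,fx=6,fy=6,interpolation=cv2.INTER_CUBIC)
s5=cv2.resize(s["image"][230:315,225:295],None,fx=3.5,fy=3.5,interpolation=cv2.INTER_CUBIC)
C=np.zeros((600,800,3),np.uint8)
for im,(r,c) in((t4,(0,0)),(s4[:300],(0,370)),(t5,(300,0)),(s5,(300,430))):
    im=im[:600-r,:800-c]; C[r:r+im.shape[0],c:c+im.shape[1]]=im
cv2.imwrite("pics/crop.png",C)
E
```

```text
top table z med 0.0009303306726256011 grad [0.00081374 0.00063471 0.00061724]
 stand 983 ((473.0600891113281, -208.6448516845703), (140.28517150878906, 190.87185668945312), 8.835973739624023)
 handle 34 [ 0.50343627 -0.14167141  0.1417268 ] [ 0.51313956 -0.13258225  0.15862524] [ 0.49430181 -0.15133831  0.11648804]
[ 0.5040859  -0.14306139  0.14627254]
 pot 82 [0.51008737 0.05431381 0.04627671] ((459.6766357421875, 53.559776306152344), 94.9085693359375)
   cam 0.005 0.02 1009 [0.5723 0.2883 0.0098] [0.43  0.19  0.005] [0.71 0.39 0.02]
   cam 0.03 0.09 10 [0.5708 0.2967 0.085 ] [0.507 0.261 0.079] [0.703 0.356 0.09 ]
   cam 0.09 0.125 146 [0.5765 0.2999 0.1053] [0.462 0.248 0.09 ] [0.709 0.36  0.125]
   cam 0.125 0.16 291 [0.5755 0.2896 0.1361] [0.462 0.243 0.125] [0.696 0.339 0.149]
side table z med 0.0008909149509391812 grad [0.00179337 0.00148937 0.00042175]
 stand 1489 ((475.8402099609375, -208.1317596435547), (134.72003173828125, 193.5818634033203), 8.88038444519043)
 handle 103 [ 0.50138846 -0.14853939  0.1332306 ] [ 0.51126473 -0.13640592  0.14930395] [ 0.49305182 -0.1561319   0.11020029]
[ 0.5020364  -0.14662222  0.14483779]
 pot 124 [0.44014743 0.01778313 0.04525611] ((457.14080810546875, 53.1097297668457), 95.00080871582031)
   cam 0.005 0.02 594 [0.568  0.2891 0.0122] [0.434 0.193 0.005] [0.71 0.39 0.02]
   cam 0.03 0.09 115 [0.59   0.2945 0.0634] [0.491 0.26  0.031] [0.71  0.34  0.089]
   cam 0.09 0.125 154 [0.5687 0.2796 0.1067] [0.462 0.241 0.09 ] [0.709 0.346 0.125]
   cam 0.125 0.16 212 [0.5687 0.2831 0.135 ] [0.458 0.239 0.125] [0.694 0.334 0.147]
```

View pics/crop.png

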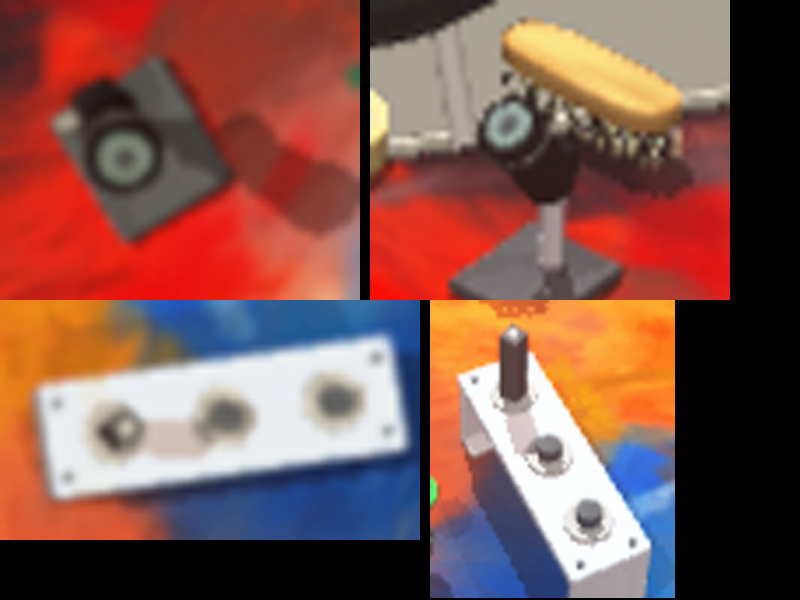

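The crop confirms the tall square handle at the left hole, at crop pixel (120,430) and side crop (513,360). It stands rotated relative to the plate. The black camera's lens is at top-crop (125,157) and side-crop (510,122), facing the foot's lower-right edge.

```bash
cat > meas.py <<'E'
from h import *
import pickle
d=pickle.load(open("d.pkl","rb")); t,s=d["top"],d["side"]
def pix(c,m,h): 
    v,u=np.nonzero(m); return np.array([ray(c,a,b,h)[:2] for a,b in zip(u,v)])
def comp(m,u,v):
    n,l,st,ce=cv2.connectedComponentsWithStats(m.astype(np.uint8)); 
    k=l[v-3:v+4,u-3:u+4]; k=k[k>0]; return l==np.bincount(k).argmax()
for n,c in d.items():
    hsv=cv2.cvtColor(c["image"],cv2.COLOR_BGR2HSV); P=cloud(c); x,y,z=P[...,0],P[...,1],P[...,2]
    m=(hsv[...,1]<50)&(hsv[...,2]>150)&(abs(z-.075)<.012)&(x>.35)&(x<.6)&(y<-.08)&(y>-.4)
    m=cv2.morphologyEx(m.astype(np.uint8),cv2.MORPH_CLOSE,np.ones((5,5)))
    q=pix(c,m,.075); r=cv2.minAreaRect((q*1000).astype(np.float32)); print(n,"stand",r)
    # pot outer by rays, low saturation grey, above table
    m=(hsv[...,1]<90)&(np.hypot(x-.46,y-.055)<.085)&(z>.004)
    if n=="top":
        m=cv2.morphologyEx(m.astype(np.uint8),cv2.MORPH_CLOSE,np.ones((7,7))); m=cv2.morphologyEx(m,cv2.MORPH_OPEN,cv2.getStructuringElement(2,(15,15)))
        q=pix(c,m,.045); e=cv2.fitEllipse(max(cv2.findContours(m,0,1)[0],key=len)); print(" pot ell",e,ray(c,*e[0],.045),cv2.minEnclosingCircle((q*1000).astype(np.float32)))
    q=P[(z>.038)&(z<.052)&(np.hypot(x-.46,y-.055)<.066)]
    A=np.c_[2*q[:,:2],np.ones(len(q))]; k=np.linalg.lstsq(A,(q[:,:2]**2).sum(1),rcond=None)[0]; print(" pot rim cloud fit",k[:2],np.sqrt(k[2]+k[0]**2+k[1]**2),len(q))
    # foot of camera
    m=(hsv[...,1]<60)&(hsv[...,2]<140)&(abs(z-.012)<.007)&(abs(x-.575)<.08)&(abs(y-.285)<.08)
    m=cv2.morphologyEx(m.astype(np.uint8),cv2.MORPH_OPEN,np.ones((3,3)))
    q=pix(c,m,.012); print(" foot",m.sum(),cv2.minAreaRect((q*1000).astype(np.float32)))
    m=(z>.09)&(abs(x-.56)<.06)&(abs(y-.28)<.06)&(hsv[...,1]<70)
    for a in(.09,.105,.12,.135): 
        k=m&(z>a)&(z<a+.015); print("  head",a,P[k].mean(0).round(4),k.sum())
print("lens top ray",ray(t,165.8-.5+.08,161.2-.42,.134),"side",ray(s,257.9,134.9,.134))
for n,c,(u,v) in(("t",t,(311,216)),("s",s,(249,245))):
    pass
ht=t["image"][203:229,298:324]; hs=s["image"][232:270,236:262]
C=np.zeros((600,800,3),np.uint8); C[:390,:390]=cv2.resize(ht,None,fx=15,fy=15,interpolation=cv2.INTER_CUBIC); C[:570,400:790]=cv2.resize(hs,None,fx=15,fy=15,interpolation=cv2.INTER_CUBIC)
cv2.imwrite("pics/handle.png",C)
E
python3 meas.py
```

```text
top stand ((512.7546997070312, -202.23532104492188), (59.504127502441406, 190.84458923339844), 8.826332092285156)Traceback (most recent call last):
  File "meas.py", line 18, in <module>
    q=pix(c,m,.045); e=cv2.fitEllipse(max(cv2.findContours(m,0,1)[0],key=len)); print(" pot ell",e,ray(c,*e[0],.045),cv2.minEnclosingCircle((q*1000).astype(np.float32)))
                                      ~~~^^^^^^^^^^^^^^^^^^^^^^^^^^^^^^^^^^^^
ValueError: max() iterable argument is empty
```

```bash
python3 - <<'E'
s=open("meas.py").read()
s=s.replace("for n,c in d.items():\n    hsv","p0=ray(t,235.5,197,.045); c0=ray(t,168,157,.012); print('init',p0,c0)\nfor n,c in d.items():\n    hsv",1)
s=s.replace("x-.46,y-.055","x-p0[0],y-p0[1]").replace("abs(x-.575)<.08","abs(x-c0[0])<.08").replace("abs(y-.285)<.08","abs(y-c0[1])<.08").replace("abs(x-.56)<.06","abs(x-c0[0])<.08").replace("abs(y-.28)<.06","abs(y-c0[1])<.08")
open("meas.py","w").write(s)
E
python3 meas.py
```

```text
init [0.56835597 0.09476609 0.045     ] [0.70608723 0.33043117 0.012     ]
top stand ((512.7546997070312, -202.23532104492188), (59.504127502441406, 190.84458923339844), 8.826332092285156)
 pot ell ((235.33987426757812, 196.900146484375), (32.880760192871094, 40.54252243041992), 105.26449584960938) [0.56868299 0.09530447 0.045     ] ((568.3707275390625, 96.55520629882812), 72.7982177734375)
 pot rim cloud fit [0.56728761 0.09508317] 0.05743814950517213 185
 foot 167 ((695.9489135742188, 314.2267761230469), (83.20266723632812, 51.269405364990234), 0.5954268574714661)
  head 0.09 [0.7002 0.3481 0.0972] 19
  head 0.105 [0.6785 0.3203 0.118 ] 4
  head 0.12 [0.6712 0.3133 0.1295] 69
  head 0.135 [0.6775 0.3199 0.1403] 69
side stand ((479.0693054199219, -211.83758544921875), (127.92717742919922, 196.56480407714844), 9.153542518615723)
 pot rim cloud fit [0.56610369 0.09319124] 0.05750916401707141 225
 foot 239 ((693.3916625976562, 324.7475280761719), (82.55906677246094, 75.47998046875), 34.15130615234375)
  head 0.09 [0.7125 0.3388 0.1011] 6
  head 0.105 [0.6787 0.302  0.1163] 5
  head 0.12 [0.6688 0.3096 0.13  ] 43
  head 0.135 [0.6771 0.3162 0.1403] 43
lens top ray [0.67337706 0.31415295 0.134     ] side [0.67286529 0.31841124 0.134     ]
```

View pics/handle.png

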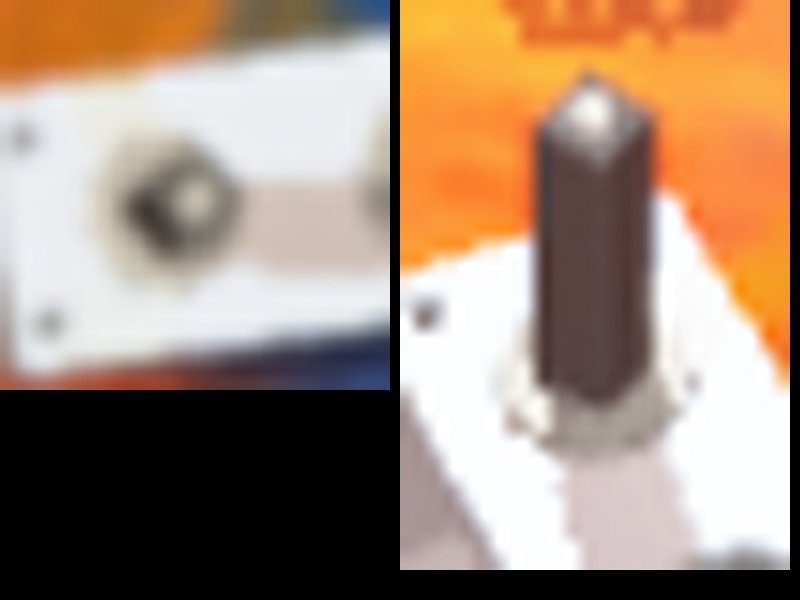

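Handle diamond corners in the side crop are (588,75), (652,115), (600,160) and (537,125), so it is turned roughly 40° from the image axes. I'll compute its yaw and check reach for all poses, then start.

```bash
cat > plan.py <<'E'
from h import *
import pickle
d=pickle.load(open("d.pkl","rb")); t,s=d["top"],d["side"]
f=lambda c,u0,v0,k,pts,h:np.array([ray(c,u0+a/k-.5,v0+b/k-.5,h) for a,b in pts])
if __name__=="__main__":
    for nm,q in(("side",f(s,236,232,15,[(188,75),(252,115),(200,160),(137,125)],.145)),("top",f(t,298,203,15,[(205,155),(240,205),(190,255),(150,195)],.145))):
        e=np.diff(np.r_[q,q[:1]],axis=0)[:,:2]; print(nm,q.mean(0),np.degrees(np.arctan2(e[:,1],e[:,0]))%90,np.linalg.norm(e,axis=1))
    q=f(t,145,135,6,[(155,60),(230,180),(130,240)],.012); e=np.diff(q,axis=0); print("foot",q, np.degrees(np.arctan2(e[:,1],e[:,0])),np.linalg.norm(e,axis=1))
# rotation with tool z = zdir and closing line y nearest ydir
def rot(zdir,ydir):
    z=np.array(zdir,float)/np.linalg.norm(zdir); y=np.array(ydir,float); y-=z*(y@z); y/=np.linalg.norm(y)
    return R.from_matrix(np.c_[np.cross(y,z),y,z]).as_rotvec()
down=lambda a:rot([0,0,-1],[np.cos(a),np.sin(a),0])
if __name__=="__main__":
    A=np.radians(33.5); dc=np.array([-np.sin(.6)*np.cos(A),-np.sin(.6)*np.sin(A),np.cos(.6)])
    foc=np.array([.673,.3163,.134])+.08*dc; print("focus",foc,dc)
    for a in range(-180,180,15):
        r=rot(-dc,[np.cos(np.radians(a)),np.sin(np.radians(a)),0]); j=inverse_kinematics(foc+.073*dc,r)
        jd=inverse_kinematics([.567,.095,.083],down(np.radians(a))); js=inverse_kinematics([.5036,-.1429,.088],down(np.radians(a)))
        print(a,*[None if k is None else np.round(k,2).tolist() for k in(j,jd,js)])
E
python3 plan.py
```

```text
side [ 0.50262391 -0.14438603  0.145     ] [33.90315275 32.15925816 37.53833974 36.1560572 ] [0.01382864 0.01304237 0.01291265 0.01386575]
top [ 0.50369438 -0.14397401  0.145     ] [35.21403548 45.39881247 33.94761828 36.54926866] [0.01252527 0.01465332 0.01479138 0.01409934]
foot [[0.74965572 0.32370387 0.012     ]
 [0.68065511 0.2787406  0.012     ]
 [0.64551342 0.33488136 0.012     ]] [-146.91028896  122.04479017] [0.08235763 0.06623235]
focus [0.63533221 0.29136823 0.20002685] [-0.47084735 -0.31164706  0.82533561]
-180 None None None
-165 None None None
-150 None None [-0.32, 0.13, 2.07, 0.0, 0.95, 2.29]
-135 [0.3, -0.1, 2.07, 0.28, 0.61, 2.43] [0.12, 0.22, 1.96, -0.0, 0.96, 2.48] [-0.32, 0.13, 2.07, -0.0, 0.95, 2.03]
-120 [0.3, -0.1, 2.07, 0.28, 0.61, 2.13] [0.12, 0.22, 1.96, -0.0, 0.96, 2.22] [-0.32, 0.13, 2.07, -0.0, 0.95, 1.77]
-105 [0.3, -0.1, 2.07, 0.28, 0.61, 1.85] [0.12, 0.22, 1.96, -0.0, 0.96, 1.96] [-0.32, 0.13, 2.07, -0.0, 0.95, 1.51]
-90 [0.3, -0.1, 2.07, 0.28, 0.61, 1.6] [0.12, 0.22, 1.96, -0.0, 0.96, 1.69] [-0.32, 0.13, 2.07, -0.0, 0.95, 1.25]
-75 [0.3, -0.1, 2.07, 
[... 1083 characters left out ...]
 -0.92] [-0.32, 0.13, 2.07, -0.0, 0.95, -1.37]
75 [0.3, -0.1, 2.07, 0.28, 0.61, -1.29] [0.12, 0.22, 1.96, -0.0, 0.96, -1.19] [-0.32, 0.13, 2.07, -0.0, 0.95, -1.63]
90 [0.3, -0.1, 2.07, 0.28, 0.61, -1.54] [0.12, 0.22, 1.96, -0.0, 0.96, -1.45] [-0.32, 0.13, 2.07, -0.0, 0.95, -1.89]
105 [0.3, -0.1, 2.07, 0.28, 0.61, -1.77] [0.12, 0.22, 1.96, -0.0, 0.96, -1.71] [-0.32, 0.13, 2.07, -0.0, 0.95, -2.16]
120 [0.3, -0.1, 2.07, 0.28, 0.61, -1.99] [0.12, 0.22, 1.96, -0.0, 0.96, -1.97] [-0.32, 0.13, 2.07, -0.0, 0.95, -2.42]
135 [0.3, -0.1, 2.07, 0.28, 0.61, -2.2] [0.12, 0.22, 1.96, -0.0, 0.96, -2.23] None
150 [0.3, -0.1, 2.07, 0.28, 0.61, -2.43] [0.12, 0.22, 1.96, 0.0, 0.96, -2.5] None
165 None None None
```

```bash
python3 - <<'E'
from plan import *
a=np.radians(35); r=down(a); x,y=.5033,-.1433
manip.set_gripper(.05,40)
manip.move_linear([.2023,.6433,.30],.2)
manip.move_pose([x,y,.28],r)
manip.move_linear([x,y,.17],.15); manip.move_linear([x,y,.088],.08)
st=manip.state(); print(st["clock"],st["tool_pos"],st["contact_force"])
manip.set_gripper(0,40); st=manip.state(); print(st["clock"],st["gripper_width"],st["grasp_force"],st["contact_force"],st["moment"])
manip.move_linear([x,y,.178],.08)
st=manip.state(); print(st["clock"],st["tool_pos"],st["gripper_width"],st["contact_force"])
d={n:cap(n) for n in("top","side")}; pickle.dump(d,open("d2.pkl","wb"))
C=np.zeros((600,800,3),np.uint8)
C[:600,:400]=cv2.resize(d["side"]["image"][190:280,225:285],(400,600),interpolation=cv2.INTER_CUBIC)
C[:400,400:]=cv2.resize(d["side"]["image"][175:225,220:270],(400,400),interpolation=cv2.INTER_CUBIC)
cv2.imwrite("pics/held.png",C)
E
```

```text
6.2833 [ 0.50390502 -0.14352594  0.0886506 ] [-0.96884941 -0.38493384 -0.31086192]
6.8917 0.015579210746354342 39.97696531936526 [-0.47438512 -1.57064335  0.8756015 ] [-0.0610352   0.02405069  0.03009725]
8.1667 [ 0.50278106 -0.14312062  0.17721883] 0.015472160320508382 [-0.082118   -1.20044943 -1.35269129]
```

View pics/held.png

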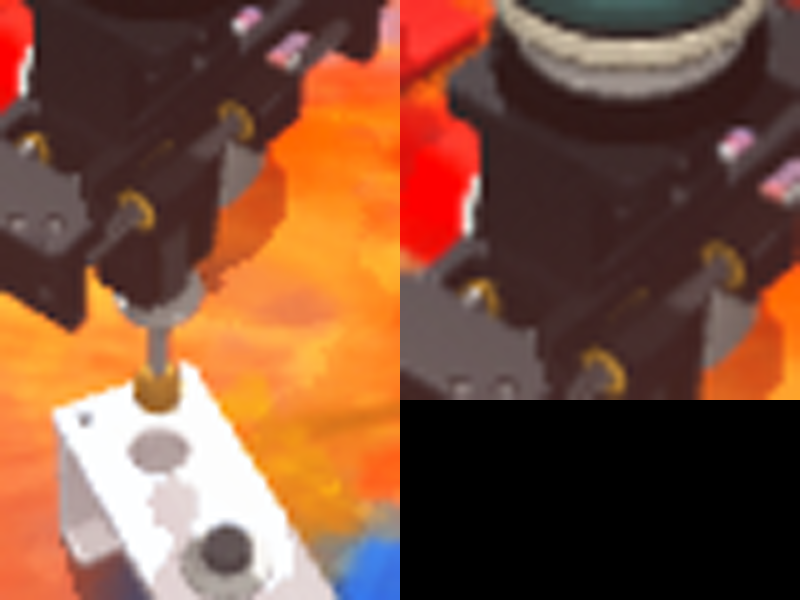

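The arbor is held: finger width is 15.5 mm, and the knob at (157,390) hangs straight and clear above its hole. Next is the pot.

```bash
python3 - <<'E'
from plan import *
px,py=.567,.0945; F=lambda:np.array(manip.state()["contact_force"])
manip.move_linear([px,py,.178],.15); f0=F()
manip.move_linear([px,py,.105],.1)
for z in(.095,.088,.0835):
    manip.move_linear([px,py,z],.04); f=F()-f0; print(z,f.round(2),manip.state()["tool_pos"])
    if abs(f[2])>8: manip.move_linear([px,py,.178],.1); raise SystemExit("blocked")
t0=manip.state()["clock"]; mx=[]; Rr=.026
for i in range(49):
    th=2*np.pi*i/12; rr=Rr*min(1,(i+2)/4)
    manip.move_linear([px+rr*np.cos(th),py+rr*np.sin(th),.0835],.06)
    s=manip.state(); mx.append(np.linalg.norm(np.array(s["contact_force"])-f0))
    if i==12: print("round",s["clock"]-t0)
    if mx[-1]>30 : print("force",i,mx[-1]); break
s=manip.state(); print("t",s["clock"],"max",max(mx),"w",s["gripper_width"],s["tool_pos"],(F()-f0).round(2))
manip.move_linear([px+.015,py,.0835],.05); manip.move_linear([px,py,.0835],.05)
manip.move_linear([px,py,.19],.06)
s=manip.state(); print("t",s["clock"],s["gripper_width"],(F()-f0).round(2))
d={n:cap(n) for n in("top","side")}; pickle.dump(d,open("d3.pkl","wb"))
cv2.imwrite("pics/stirred.png",cv2.resize(d["side"]["image"][90:240,150:350],(800,600),interpolation=cv2.INTER_CUBIC))
E
```

```text
0.095 [ 1.24  0.06 -0.2 ] [0.56671405 0.09447823 0.09470446]
0.088 [0.34 0.04 1.29] [0.56657794 0.09444337 0.08747592]
0.0835 [ 0.86 -0.06  0.18] [0.56669846 0.09446568 0.08310924]
round 4.816700000000001
t 30.2417 max 1.6405641274483727 w 0.015302927776414366 [0.59302488 0.09495464 0.083514  ] [ 0.42 -0.51 -0.34]
t 32.9833 0.015742104495852432 [ 0.08 -0.46  0.41]
```

View pics/stirred.png

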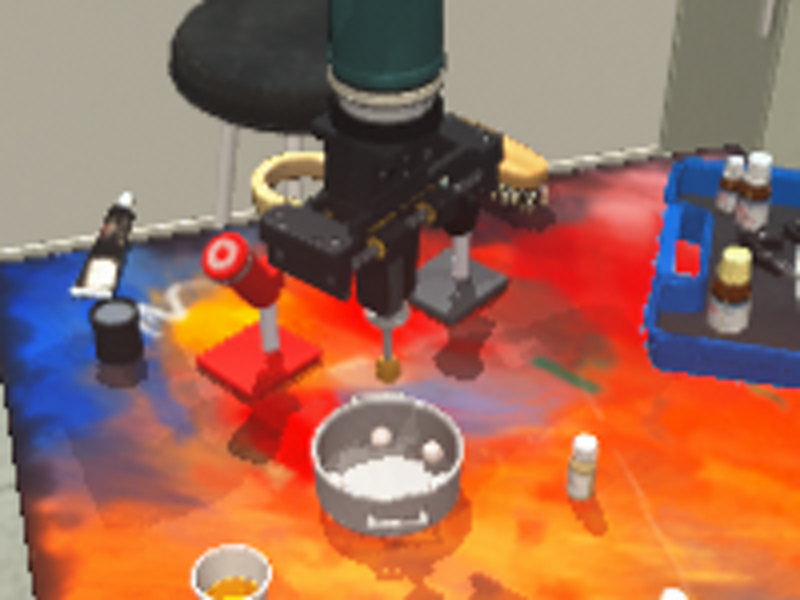

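The side view shows the balls inside the pot, displaced to the wall at (381,437) and (432,450). The knob at (388,370) is clear above the rim, and the bystanders look undisturbed. Now I present the knob.

```bash
python3 - <<'E'
from plan import *
A=np.radians(33.5); dc=np.array([-np.sin(.6)*np.cos(A),-np.sin(.6)*np.sin(A),np.cos(.6)])
foc=np.array([.673,.3163,.134])+.08*dc; a=np.radians(35); r=rot(-dc,[np.cos(a),np.sin(a),0])
manip.move_linear([.567,.0945,.30],.15)
manip.move_pose(foc+(.0735+.06)*dc,r)
manip.move_linear(foc+.0735*dc,.06)
manip.dwell(.3)
s=manip.state(); print(s["clock"],s["tool_pos"]-.0735*dc-foc,s["gripper_width"],s["grasp_force"],(R.from_rotvec(s["tcp_rot"]).inv()*R.from_rotvec(r)).magnitude())
d={n:cap(n) for n in("top","side")}; pickle.dump(d,open("d4.pkl","wb"))
for n in d: print(n,"focus px",proj(d[n],foc),"lens px",proj(d[n],[.673,.3163,.134]))
C=np.zeros((600,800,3),np.uint8)
C[:,:400]=cv2.resize(d["side"]["image"][80:170,235:295],(400,600),interpolation=cv2.INTER_CUBIC)
C[:,400:]=cv2.resize(d["top"]["image"][125:215,145:205],(400,600),interpolation=cv2.INTER_CUBIC)
cv2.imwrite("pics/present.png",C)
# balls check in top image
c=d["top"]; hsv=cv2.cvtColor(c["image"],cv2.COLOR_BGR2HSV); m=((hsv[...,1]<60)&(hsv[...,2]>200)).astype(np.uint8)
n,l,stt,ce=cv2.connectedComponentsWithStats(m)
for k in range(1,n):
    p=ray(c,*ce[k],.014)
    if np.hypot(p[0]-.567,p[1]-.0945)<.09: print("ball",p.round(3),stt[k][4])
E
```

```text
36.0667 [ 4.01061893e-05 -3.26901435e-05  4.00957789e-04] 0.015629067491349822 39.976757168769836 0.0005661209273265628
top focus px [[168.17821464 169.81821113]] lens px [[164.70011447 160.89058238]]
side focus px [[249.89105523 123.98971223]] lens px [[258.11774763 135.2122788 ]]
ball [0.629 0.106 0.014] 1
ball [0.629 0.089 0.014] 1
ball [0.611 0.109 0.014] 7
ball [0.609 0.072 0.014] 18
ball [0.589 0.17  0.014] 2
ball [0.551 0.096 0.014] 228
ball [0.587 0.054 0.014] 5
ball [0.576 0.139 0.014] 8
```

View pics/present.png

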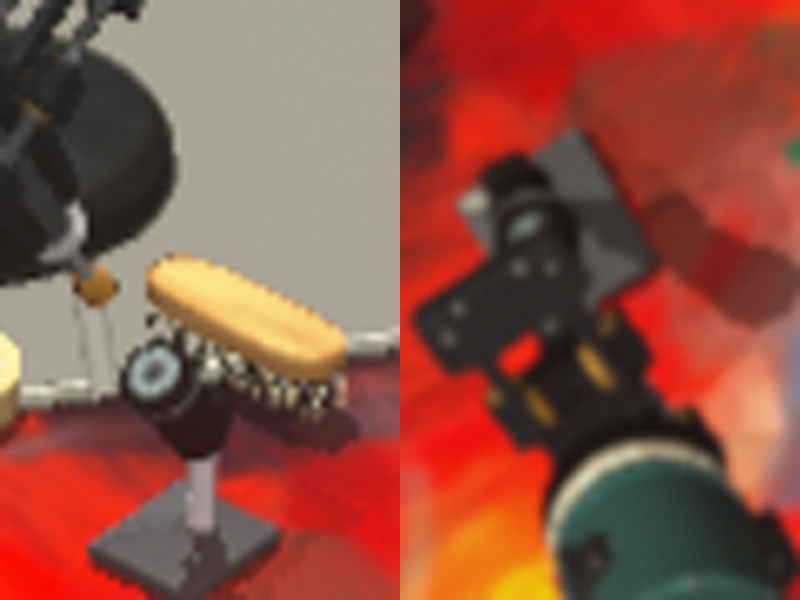

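In the side crop the knob's end face at (102,302) is within about 1.3 px of the predicted focus, and the lens at (154,370) matches its prediction. The spindle points along the lens axis, so I'm handing in.

```bash
python3 - <<'E'
from h import *
manip.dwell(.5); s=manip.state(); print(s["clock"],s["grasp_force"],abs(np.array(s["joint_velocities"])).max())
print(order.close_job())
E
```

```text
36.6667 39.97686085291207 0.0010947251767863212
the job is handed in; nothing more can be done
None
```

I took the long arbor from its hole, stirred the balls four full rounds, and handed the job in at 36.7 s with the knob held still at the camera's focus; no verdict was returned, and in the last top view I could not pick out all six balls singly.

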